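# Open the ratchet mould clamp in the chocolate kitchen

## Robot

A 7-joint arm with a two-finger parallel gripper is mounted at the origin on the work surface. World frame = base frame: x ahead of the robot, y to its left, z up, the work surface at z = 0. Lengths are in mm, angles in rad, forces in N, time in s.
With the tool pointing down it reaches from about 425 to 875 mm from the base axis. Payload 8.4 kg.
Tool frame: the origin (TCP) lies at the very end of the fingers, on their centre line; the grasp point (between the pads) lies env.pinch_z behind it (env.pinch_z is the distance from the TCP to the grasp point, in mm); z points along the fingers, y is the direction in which the jaws open and shut (so a half turn about z gives the same grasp; the last joint's range is limited). The gripper opens to 85 mm and grips with 20 to 120 N. Pads are 22 mm wide; open, the fingers measure 114 mm over their backs; the gripper's body (76 mm by 85 mm) begins 54 mm behind the grasp point. The pads swing forward as they close: fully open they stand 13 mm farther back than shut.
Start: joints at [-1.349, 0.333, 0.04, 1.465, -0.013, 1.343, -0.059], TCP at [204.962, 616.809, 208.108] pointing down, gripper open.
Joint ranges: [-2.58, 2.58], [-0.38, 2.09], [-1.3, 1.39], [0.25, 2.4], [-1.5, 4.64], [0.08, 2.09], [-2.65, 2.65]. Speed limits (rad/s): [2.22, 2.22, 2.79, 2.79, 3.14, 3.14, 3.14].

## Interface

Orientations are given as a 3x3 rotation matrix whose columns are the frame's x, y, z axes.
In Python, from rig import env, effector, kinematics, optics, order, search_frame, mark_of, sensors gives the robot as it stands. Calls block until the motion is done:
- env.reach(position, orientation): joint-space move of the TCP to a pose.
- env.move_straight(position, orientation=None, velocity=150, guard=None): straight line of the TCP; orientation=None keeps the orientation; velocity is the mean speed in mm/s. With guard (N) it stops when the force on the tool has changed by that much, and returns True; else False.
- env.goto_joints(angles): joint-space move.
- effector.command_gripper(opening, newtons=None): opening from 0.0 (shut) to 1.0 (fully open); newtons is the grip in N (None keeps the last); returns when the fingers have stopped.
- env.dwell(seconds).
- kinematics.ik(position, orientation): joint angles nearest the present ones, or None.
- optics.camera(name): name is "scene" or "top"; returns (picture, depth): 384x512x3 uint8, red, green, blue; 384x512 float32, mm along the optical axis (not along the pixel's ray), 0 where there is no reading.
- optics.camera_model(name): a dict with "intrinsics" (3x3 intrinsics, pixels), "distortion" ([k1, k2, p1, p2, k3] as OpenCV has them; the pictures are not rectified), "R" (3x3) and "t" (3): a world point X has camera coordinates R X + t. Camera axes: x right, y down, z forward; pixel columns grow to the right and rows downward; lengths in mm; the calibration is good to about 2 mm. A picture is of the moment at which its call begins. camera_model takes no time and is no camera call.
A pose or a line that the arm cannot do raises env.Unreachable and nothing moves.
- order.close_job(): hands the job in, once; it reports no verdict.
Trained networks look in the newest picture that a camera, given by its name, has taken for a name from the list of things; names that differ only in an ending like _2 or _b are one class to them, and where a whole thing is asked for, a point or a joint stands for the part that bears it (a point fixed in the world has none). Each returns a list of dicts, best first, with "confidence" (0 to 1); they miss things now and then, are a little off and sometimes report something else, mostly with a low value. They report only what shows in the picture. A call takes as long as a camera call.
- search_frame(camera, target): "xy" ([column, row] as shares, 0 to 1, of the picture: columns of its width, rows of its height, amid what is visible of it).
- mark_of(camera, target): "xy" ([column, row] as shares, 0 to 1, of the picture: columns of its width, rows of its height: a listed point, or the origin of a listed thing).
Readings, each from a call of its own:
- sensors.read_time_s(): time.
- sensors.read_joint_positions(): joint angles.
- sensors.read_joint_vel(): joint speeds.
- sensors.read_joint_efforts(): joint torques, N m.
- sensors.read_ee_pos(): TCP position.
- sensors.read_orientation(): TCP orientation.
- sensors.read_ft_force(): force on the tool from outside, world axes, zero at the start.
- sensors.read_ft_torque(): the same for the moment, N m.
- sensors.read_width(): opening from 0.0 (shut) to 1.0 (fully open).
Only numpy, scipy, OpenCV 4.12 (cv2) and the standard library are available. Lean on these libraries where they do the work, as an engineer would, in place of code of your own. Each camera call takes 0.05 s, during which the arm holds its last target.

## Task

Open the mould clamp on the chocolate bench: press the orange ratchet release on top of the sliding jaw down and, keeping it down, push the jaw back along its bar, away from the chocolate mould, until it is fully back against the end stop. Then let go so that the release springs up again. Only press and push: leave the mould lying where it is in the clamp, do not lift it, and do not disturb anything else on the bench.

Things in the scene. Friction and masses are not known exactly. Their poses are not given: they have to be found in the camera images.
- clamp: Mould clamp fixed to the bench. Origin on the bench under its bar, z up. Plate 165 (x) x 350 (y) x 8 mm; steel bar 16 mm square along its y, top 46 mm above the bench. Grey blocks 54 mm high: fixed jaw at the +y end (face y = +140 mm), end stop at the -y end (face y = -156 mm). The sliding jaw opens towards -y. The mould lies on the plate at the bar's -x side by the fixed jaw.
- jaw (a joint): Travel (m) of the black sliding jaw along the clamp's -y: 0 forward near the mould, 0.16 fully back at the end stop. Body 48 mm wide, 60 mm long along the bar, deck 60 mm above the bench; an arm reaches 117 mm to the clamp's -x. Release pressed: slides with about 2 N. Release up: a saw-tooth rack (8 mm pitch) stops it going back (up to 8 mm play) but lets it click forward.
- release (a joint): How far the orange release is pressed down (m): 0 up, 0.009 fully down. At the start it rests at 0 to 0.005, depending on how the pawl sits on its tooth. The jaw goes back only while it is held beyond about 0.005; hold 0.007 or more to be sure. Sprung: about 4 N at first, 7 N fully down; let go, it rises and locks the jaw; with the jaw fully back it rises to 0.
- release_top (a point): Centre of the top face of the orange release, which rides on the sliding jaw: flat pad 36 mm (clamp's x) by 44 mm (along the bar), 74 mm above the bench when right up (69 to 74 at the start), 65 mm when fully down. Axes as the clamp's.
- lip_front (a point): Centre of the +y face of the black upright lip on the jaw, behind the release (its -y side), 27 mm from the release's middle: 48 mm wide, 8 mm thick, top 98 mm above the bench (24 mm above the release). A fingertip that presses the release and moves along the clamp's -y comes to bear on this face and pushes the jaw. Axes as the clamp's.
- mould_mid (a point): Centre of the loose pale chocolate mould (90 x 66 x 26 mm, about 0.2 kg) filled with dark pieces, lying on the clamp's plate between the fixed jaw and the sliding jaw; its underside is 8 mm above the bench. To be left where it is.
- jar_mid (a point): Centre of a closed jar with brass lid (60 mm diameter, 85 mm high) on the bench on the far side (+x) of the clamp. Leave alone.
- cup_mid (a point): Centre of a blue cup (72 mm diameter, 70 mm high) on the robot's side of the clamp. Leave alone.
- bowl_mid (a point): Centre of a steel bowl (150 mm diameter, 75 mm high) on the right of the bench. Leave alone.
- squash_mid (a point): A small yellow squash (94 mm diameter, 80 mm high with its stalk), this point 30 mm above the bench on its axis. Leave alone.
- spatula: Spatula lying on the bench to the left. Leave alone.
- brush: Pastry brush lying on the bench to the right. Leave alone.

How it is judged (in metres and radians):
On the way, in this order (a step that is already met when the one before it is completed fails the run):
1. the release is pressed down while the jaw is still forward (value of joint release above 0.0055 m and value of joint jaw below 0.09 m), for 0.1 s.
2. the jaw has been pushed fully back (value of joint jaw above 0.156 m), for 0.1 s.
At the end, for the whole second after the job is handed in: The jaw is within 4 mm of its end stop, the release has sprung up (less than 3 mm down), the mould lies within 20 mm of where it was and the other things within 30 mm of where they were (value of joint jaw above 0.156 m and value of joint release below 0.003 m and distance of mould_mid from where it was at the start of the episode below 0.02 m and distance of each of jar_mid, cup_mid, bowl_mid, squash_mid, spatula, brush from where it was at the start of the episode below 0.03 m); the robot touches nothing.
It fails at once if the mould is lifted by more than 10 mm, or tipped by more than 0.3 rad (height (world z) of mould_mid above 0.031 m or angle between mould_mid's own z axis and vertical above 0.3 rad).
It fails at once if the mould is shifted by more than 20 mm (distance of mould_mid from where it was at the start of the episode above 0.02 m).
It fails at once if another thing on the bench is moved by more than 30 mm (distance of any of jar_mid, cup_mid, bowl_mid, squash_mid, spatula, brush from where it was at the start of the episode above 0.03 m).
It also fails if it takes over 35 s, if anything falls off the work surface, if the arm or the gripper's body presses on something with over 40 N, if the wrist force passes 120 N, or if a joint passes its speed limit or range.

## Working session

There is one attempt and no reset: what is moved stays moved. The work goes in short steps, each a Python script; the robot and the scene stay as the last script left them, time stands still between calls to the robot, and variables do not carry over. Pictures are saved under pics/ and viewed, and the job is handed in when it is done.

```bash
mkdir -p pics
cat > h.py <<'E'
import numpy as np, cv2
from rig import env, effector, kinematics, optics, order, search_frame, mark_of, sensors
def ray(cam,uv):
    m=optics.camera_model(cam); K=np.array(m["intrinsics"]);R=np.array(m["R"]);t=np.array(m["t"])
    n=cv2.undistortPoints(np.array([[uv]],float),K,np.array(m["distortion"]))[0,0]
    return -R.T@t, R.T@np.array([n[0],n[1],1.])
def at_z(cam,uv,z):
    o,d=ray(cam,uv); return o+d*(z-o[2])/d[2]
def at_depth(cam,uv,dep):
    o,d=ray(cam,uv); return o+d*dep[int(uv[1]),int(uv[0])]
E
python3 - <<'E'
from h import *
np.set_printoptions(precision=1,suppress=True)
H={"release_top":72,"lip_front":86,"clamp":0,"mould_mid":21,"jar_mid":42,"cup_mid":35,"bowl_mid":37,"squash_mid":30}
for c in("scene","top"):
    p,d=optics.camera(c); cv2.imwrite(f"pics/{c}0.png",p[:,:,::-1]); np.save(f"{c}_d.npy",d)
    for k,z in H.items():
        r=mark_of(c,k)[:2]
        for q in r:
            uv=np.array(q["xy"])*[512,384]; print(c,k,round(q["confidence"],2),uv,at_z(c,uv,z))
print(sensors.read_time_s(),env.pinch_z,sensors.read_orientation())
E
```

```text
scene release_top 0.58 [260.5 183.5] [520.1  68.   72. ]
scene lip_front 0.59 [258.7 188.7] [538.4  40.9  86. ]
scene lip_front 0.22 [202.3 187.7] [401.  -98.4  86. ]
scene clamp 0.96 [257.5 199.9] [529.4  46.    0. ]
scene mould_mid 0.91 [254.1 168.8] [430.3 124.1  21. ]
scene jar_mid 0.77 [292.3 201.5] [637.7 110.6  42. ]
scene cup_mid 0.58 [203.2 189.1] [378.  -79.8  35. ]
scene cup_mid 0.15 [256.1 188.2] [505.8  61.   35. ]
scene bowl_mid 0.57 [146.3 246.3] [ 425.  -368.7   37. ]
scene squash_mid 0.32 [147.2 247.1] [ 425.7 -367.    30. ]
top release_top 0.72 [236.6 194.5] [516.7  75.   72. ]
top lip_front 0.89 [247.8 192.4] [520.6  41.5  86. ]
top lip_front 0.73 [225.6 157.6] [625.3 106.7  86. ]
top clamp 0.79 [245.4 193.1] [530.9  51.3   0. ]
top mould_mid 0.63 [226.1 223.8] [434.3 109.8  21. ]
top jar_mid 0.81 [225.9 155.7] [641.2 109.2  42. ]
top cup_mid 0.95 [291.5 239.2] [385.7 -86.7  35. ]
top bowl_mid 0.67 [136.1 166. ] [612.8 384.6  37. ]
top bowl_mid 0.62 [385.9 224.2] [ 428.1 -367.6   37. ]
top squash_mid 0.74 [135.  167.5] [609.6 389.7  30. ]
top squash_mid 0.72 [123. 243.] [379.4 417.6  30. ]
0.9 18.700000000000003 [[-0.9  0.3 -0. ]
 [ 0.3  0.9 -0. ]
 [ 0.  -0.  -1. ]]
```

Run:
```python
import cv2,numpy as np
a=cv2.imread("pics/top0.png");b=cv2.imread("pics/scene0.png")
cv2.imwrite("pics/topz.png",cv2.resize(a[110:290,150:350],None,fx=3.3,fy=3.3,interpolation=cv2.INTER_CUBIC))
cv2.imwrite("pics/scz.png",cv2.resize(b[130:250,170:340],None,fx=4.5,fy=4.5,interpolation=cv2.INTER_CUBIC))
```

```text
(no output)
```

View pics/top0.png

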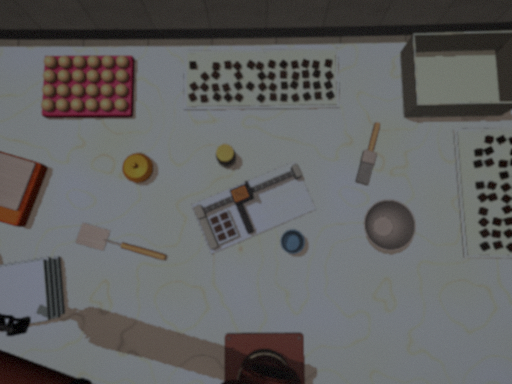

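```bash
sleep 1
```

```text
(no output)
```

View pics/topz.png

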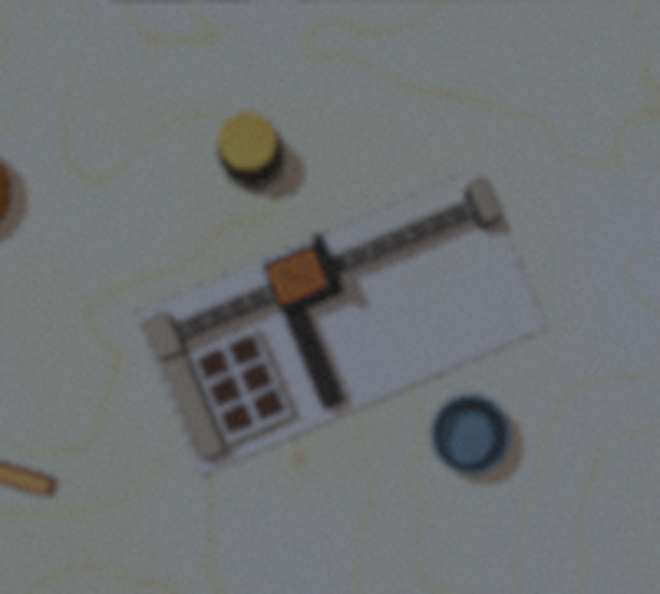

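View pics/scz.png

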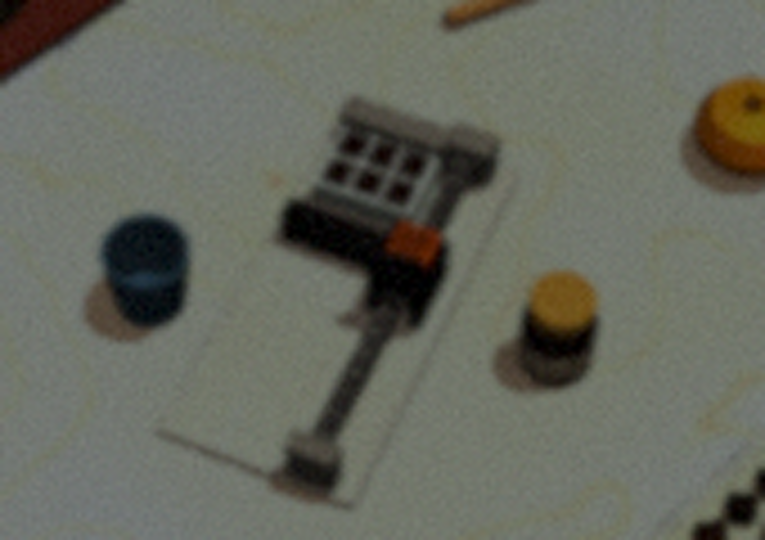

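The top picture shows the orange release at about (240,194). The bar runs from the fixed jaw at (199,211) to the end stop at (297,171). The cup at (292,241) and jar at (226,155) are clear of the bar. The networks were slightly off, so I'll refine the positions by colour and depth.

Run:
```python
from h import *
np.set_printoptions(precision=1,suppress=True)
S={"top":(215,270,170,215),"scene":(245,280,170,200)}
for c,(x0,x1,y0,y1) in S.items():
    im=cv2.imread(f"pics/{c}0.png"); d=np.load(f"{c}_d.npy")
    hsv=cv2.cvtColor(im,cv2.COLOR_BGR2HSV)
    m=((hsv[...,0]<16)&(hsv[...,1]>150)&(hsv[...,2]>60)).astype(np.uint8); k=np.zeros_like(m);k[y0:y1,x0:x1]=m[y0:y1,x0:x1]
    ys,xs=np.nonzero(k); uv=np.array([xs.mean(),ys.mean()])
    P=np.array([at_depth(c,(x,y),d) for x,y in zip(xs,ys)])
    print(c,len(xs),uv,at_z(c,uv,72),"depth median",np.median(P,0),
     cv2.minAreaRect(np.array([at_z(c,(x,y),72)[:2] for x,y in zip(xs,ys)],np.float32)))
# heights from top depth -> points in world around clamp
d=np.load("top_d.npy")
P=np.array([[at_depth("top",(x,y),d) for x in range(185,325)] for y in range(155,255)])
v=np.clip(P[...,2]*2.2+20,0,255).astype(np.uint8)
cv2.imwrite("pics/hgt.png",cv2.resize(v,None,fx=5,fy=5,interpolation=0)); np.save("P.npy",P)
for uv in [(297,171.2),(199.4,211.5)]: print(uv,at_z("top",uv,54),P[int(uv[1])-155,int(uv[0])-185])
a=at_z("top",(297,171.2),54)-at_z("top",(199.4,211.5),54); print(np.linalg.norm(a),np.degrees(np.arctan2(-a[1],-a[0])))
# bar-only points
```

```text
top 110 [240.1 193.8] [518.8  64.7  72. ] depth median [518.5  65.   69.3] ((518.9085083007812, 65.26610565185547), (33.82426452636719, 40.60007858276367), 21.520212173461914)
scene 72 [261.8 183.2] [522.3  72.1  72. ] depth median [522.2  72.2  70.7] ((521.7548828125, 72.44912719726562), (37.84483337402344, 30.32562828063965), 18.794811248779297)Traceback (most recent call last):
  File "<stdin>", line 14, in <module>
  File "h.py", line 10, in at_depth
    o,d=ray(cam,uv); return o+d*dep[int(uv[1]),int(uv[0])]
        ~~~^^^^^^^^
  File "h.py", line 4, in ray
    m=optics.camera_model(cam); K=np.array(m["intrinsics"]);R=np.array(m["R"]);t=np.array(m["t"])
ValueError: time passes only in moves, steps and waits
```

```bash
sleep 8
python3 - <<'E'
import re
s=open('h.py').read().replace("m=optics.camera_model(cam);","m=cm(cam);").replace("def ray","import functools\n@functools.lru_cache\ndef cm(c): return optics.camera_model(c)\ndef ray")
open('h.py','w').write(s)
E
python3 - <<'E'
from h import *
np.set_printoptions(precision=1,suppress=True)
d=np.load("top_d.npy")
P=np.array([[at_depth("top",(x,y),d) for x in range(185,325)] for y in range(155,255)])
v=np.clip(P[...,2]*2.2+20,0,255).astype(np.uint8)
cv2.imwrite("pics/hgt.png",cv2.resize(v,None,fx=5,fy=5,interpolation=0)); np.save("P.npy",P)
for uv in [(297,171.2),(199.4,211.5)]: print(uv,at_z("top",uv,54),P[int(uv[1])-155,int(uv[0])-185])
a=at_z("top",(297,171.2),54)-at_z("top",(199.4,211.5),54); print(np.linalg.norm(a),np.degrees(np.arctan2(-a[1],-a[0])))
print(sensors.read_time_s(), cm("top")["t"], (-np.array(cm("top")["R"]).T@cm("top")["t"]),(-np.array(cm("scene")["R"]).T@cm("scene")["t"]))
E
```

```text
(297, 171.2) [ 588.3 -106.2   54. ] [ 587.9 -105.8   59.3]
(199.4, 211.5) [469.2 186.9  54. ] [471.2 188.7  49.4]
316.3453027417478 112.12075141888725
0.9 [  28.4  539.9 1285.5] [ 336.3    7.7 1353.4] [1171.3 -614.8 1400.2]
```

```bash
sleep 1
```

```text
(no output)
```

View pics/hgt.png

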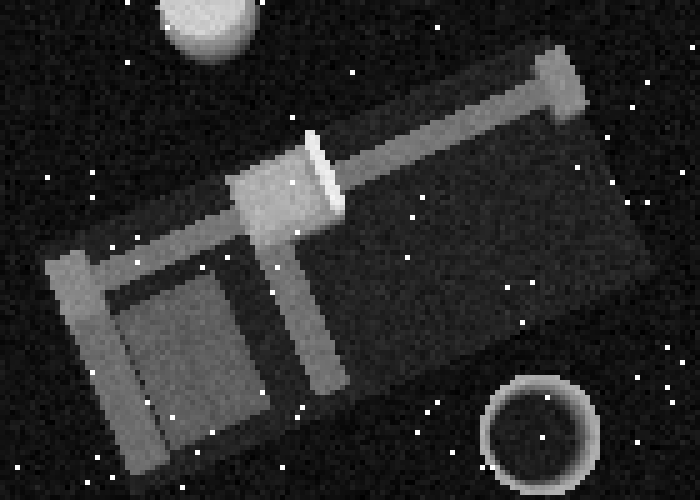

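The height map shows the bar, the lip (bright strip near (250,190)), the release and the arm clearly. I'll fit the bar axis and the lip from it.

Run:
```python
import numpy as np
np.set_printoptions(precision=2,suppress=True)
P=np.load("P.npy").reshape(-1,3)
u=np.array([-np.sin(np.radians(22.1)),-0]) 
th=np.radians(112.12); Y=np.array([np.cos(th),np.sin(th)]); c0=np.array([518.7,64.9])
for it in range(5):
    X=np.array([Y[1],-Y[0]]); q=P[:,:2]-c0; a=q@Y; b=q@X
    s=(P[:,2]>34)&(P[:,2]<56)&(abs(b)<14)&(((a<-48)&(a>-170))|((a>45)&(a<95)))
    pts=P[s,:2]; m=pts.mean(0); w,v=np.linalg.eigh(np.cov((pts-m).T)); n=v[:,1]; n=n*np.sign(n@Y); Y=n
    c0=m+Y*((np.array([518.7,64.9])-m)@Y)
X=np.array([Y[1],-Y[0]]);q=P[:,:2]-c0;a=q@Y;b=q@X
print(s.sum(),np.degrees(np.arctan2(Y[1],Y[0])),"axis pt",c0,"release off-axis",(np.array([518.7,64.9])-c0)@X)
l=(P[:,2]>88)&(P[:,2]<108)&(abs(b)<35)&(a<-10)&(a>-60); print("lip",l.sum(),a[l].min(),a[l].max(),np.median(a[l]),b[l].min(),b[l].max(),np.median(P[l,2]))
r=(P[:,2]>62)&(P[:,2]<80)&(abs(b)<14)&(abs(a)<15);print("rel z",r.sum(),np.median(P[r,2]),P[r,2].std())
e=(P[:,2]>44)&(P[:,2]<70)&(abs(b)<30)&(a<-150)&(a>-240); print("endstop",a[e].min(),a[e].max(),b[e].min(),b[e].max())
e=(P[:,2]>44)&(P[:,2]<70)&(abs(b)<20)&(a>80)&(a<180); print("fixed",a[e].min(),a[e].max())
for z in(10,50): print("plate/bar z",np.median(P[(abs(b)<6)&(a<-60)&(a>-150),2]))
```

```text
325 112.64311603659505 axis pt [518.88  64.98] release off-axis -0.199876261985051
lip 46 -34.51102443390027 -26.673218868193644 -30.40725022011371 -22.665283532588074 24.16200848475305 96.21756648822065
rel z 95 69.80872084891553 2.594647218719423
endstop -195.42473611583787 -150.34265398895295 -19.545487509881735 19.719333122170838
fixed 86.35654627365871 144.4993309414889
plate/bar z 44.41760523578546
plate/bar z 44.41760523578546
```

```bash
cat >> h.py <<'E'
th=np.radians(112.64); Y=np.array([np.cos(th),np.sin(th),0]); X=np.array([Y[1],-Y[0],0]); C=np.array([518.9,65.0,0])
Z=np.array([0,0,-1.])
def ori(s): return np.column_stack([np.cross(s*X,Z),s*X,Z])
def pos(a,z): return C+Y*a+[0,0,z]
E
python3 - <<'E'
from h import *
np.set_printoptions(precision=3,suppress=True)
for s in(1,-1):
    print(s,[kinematics.ik(pos(a,z),ori(s)) for a,z in((-9,180),(-9,65),(-180,65))])
E
```

```text
1 [array([-0.819,  0.098,  0.674,  1.833, -0.065,  1.233,  0.27 ]), array([-0.778,  0.239,  0.663,  1.96 , -0.174,  0.999,  0.362]), array([-0.667,  0.509,  0.987,  1.798, -0.476,  1.095,  0.883])]
-1 [None, array([-1.197,  0.446,  1.231,  1.974, -0.484,  1.063, -2.496]), array([-0.79 ,  0.656,  1.216,  1.802, -0.67 ,  1.172, -2.105])]
```

Run:
```python
from h import *
np.set_printoptions(precision=2,suppress=True)
effector.command_gripper(0.0)
env.reach(pos(-9,170),ori(1))
env.move_straight(pos(-9,85),velocity=120,guard=15)
print(sensors.read_time_s(),sensors.read_ee_pos(),sensors.read_ft_force(),sensors.read_width())
hit=env.move_straight(pos(-9,61),velocity=25,guard=13)
print(hit,sensors.read_time_s(),sensors.read_ee_pos(),sensors.read_ft_force())
p,d=optics.camera("scene");cv2.imwrite("pics/s1.png",cv2.resize(p[120:240,170:340,::-1],None,fx=4.5,fy=4.5,interpolation=2))
```

```text
4.825 [522.9   56.75  85.62] [ 0.58  0.27 -0.53] -0.001744080331327956
False 5.9333 [522.51  56.71  61.17] [1.35 0.09 1.28]
```

View pics/s1.png

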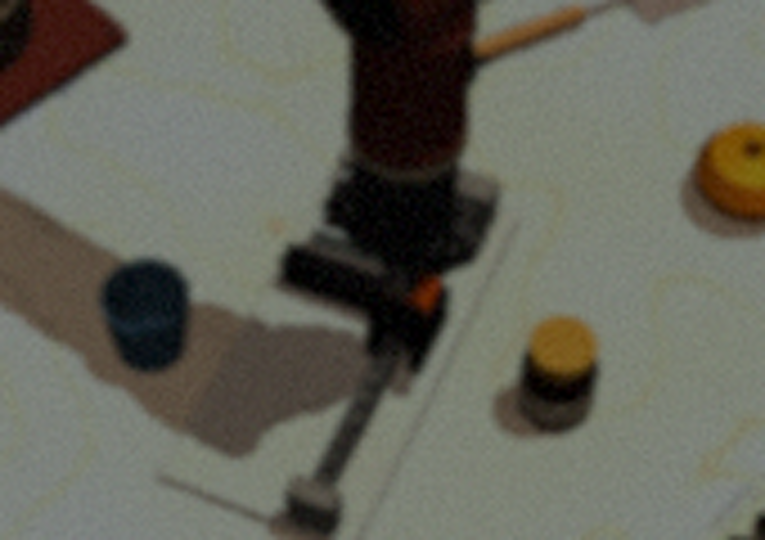

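The force is only about 1 N at z=61, which is unexpected since the release should be bearing there. I'll check before going on. In this view (120 rows offset, x4.5) the orange still shows to the right of the finger.

Run:
```python
from h import *
np.set_printoptions(precision=2,suppress=True)
env.dwell(0.2)
print(sensors.read_ee_pos(),sensors.read_ft_force(),sensors.read_width(),sensors.read_orientation())
p,d=optics.camera("scene");cv2.imwrite("pics/s2.png",cv2.resize(p[150:210,220:300,::-1],None,fx=9,fy=9,interpolation=2))
v=np.zeros((60,80))
for y in range(60):
    for x in range(80): v[y,x]=at_depth("scene",(x+220,y+150),d)[2]
np.save("v.npy",v); print(v[22:46:2,24:56:2].astype(int))
p,d=optics.camera("top");cv2.imwrite("pics/t2.png",cv2.resize(p[150:230,190:310,::-1],None,fx=6,fy=6,interpolation=2))
```

```text
[522.43  56.69  61.1 ] [-0.11  0.2   0.15] -0.00210369502003679 [[-0.38  0.92  0.  ]
 [ 0.92  0.38  0.  ]
 [ 0.    0.   -1.  ]]
[[  35   33  150  146  142  166  171  167  181  185  180  176  185  178
   183  182]
 [  21   21  127  139  142  157  162  137  164  169  168  138  149  174
   170  177]
 [   5    9   22  129   23  135  141  129  161  149  146  142  151  171
   168  176]
 [  43   39    5    9    6  121  128  118  139  137  133  152  154  154
   163   13]
 [  42   50   45   44   42    6  116  124  129  123  139  136  140   10
     4    8]
 [  41   41   47   40   41   42  108  105  112  106   69   69    7    9
     9    3]
 [  24   39   33   43   99   44   96  100   94   64   68   70   57 1400
     7    9]
 [1400   18   28   34   96  103   95   94   65   70   77   62   53   10
     5    7]
 [   3    6   21   19   83   91   91   95   96   92   68   64   39    8
    10    8]
 [  10    5    8    7   70   76   79   85   90   89   59   53   29    9
    11    0]
 [   6    9    6    6   57   62   64   68   74   79   57   45   10    5
     9    0]
 [   4    7    5    3   41   34   55   49   67   64   55   33    2    3
     1   -2]]
```

View pics/s2.png

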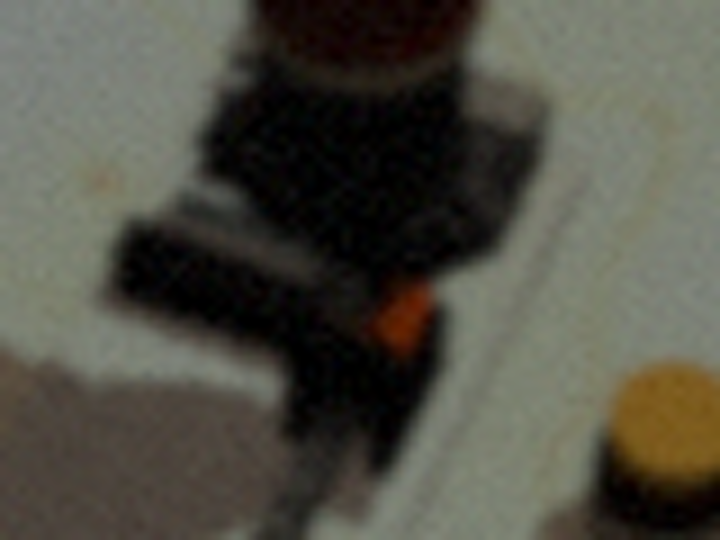

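View pics/t2.png

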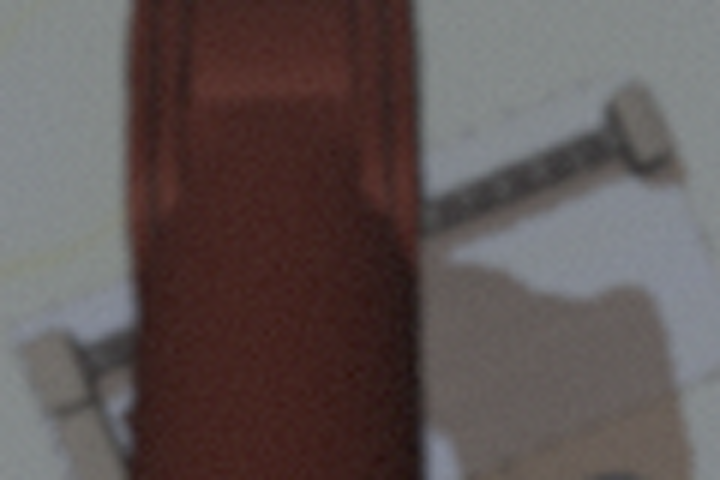

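Run:
```python
from h import *
np.set_printoptions(precision=1,suppress=True)
m=cm("scene");R=np.array(m["R"]);t=np.array(m["t"])
for z in (61,70,80,100,130,170):
    q=cv2.projectPoints(np.array([[522.4,56.7,z]]),cv2.Rodrigues(R)[0],t,np.array(m["intrinsics"]),np.array(m["distortion"]))[0].ravel(); print(z,q)
p,d=optics.camera("scene")
T=np.array([522.4,56.7,0])
for y in range(170,196,1):
    row=[]
    for x in range(252,272,2):
        P=at_depth("scene",(x,y),d); q=P-T; row.append("%4d,%4d,%4d"%(q@X,q@Y,P[2]))
    print(y,"|".join(row))
```

```text
61 [258.6 187.5]
70 [258.7 186. ]
80 [258.7 184.4]
100 [258.8 181.1]
130 [259.  175.9]
170 [259.3 168.9]
170  -17, -21, 179| -11, -18, 180|  -7,  -9, 171|   0, -13, 180|  10, -18, 191|  15, -15, 191|  21, -11, 189|  28, -11, 193|  35, -12, 197|  39,  -3, 188
171  -27,   3, 138| -11, -17, 173|  -7, -11, 168|   0, -10, 170|   9, -17, 185|  18, -21, 194|  21, -11, 183|  27,  -8, 182|  34,  -8, 187|  41, -10, 193
172  -25,  -1, 140| -10, -19, 170|  -6, -12, 164|   0, -11, 166|  10, -20, 183|  17, -19, 185|  22, -12, 180|  29, -13, 184|  34,  -8, 182|  40,  -4, 179
173  -22,  -7, 143| -12, -15, 159|  -4, -16, 164|   0, -11, 161|   9, -17, 173|  17, -17, 177|  21, -10, 171|  28,  -9, 173|   4,  77,  54|  39,  -2, 171
174  -23,  -7, 137| -12, -15, 153|  -5, -15, 157|  -5,   2, 135|   9, -16, 166|  16, -16, 171|  21, -10, 165|  20,  11, 137|  29,   6, 150|  41,  -6, 171
175  -21, -10, 136| -11, -17, 150|  -4, -17, 154|  -2,  -3, 138|  10, -18, 163|  16, -15, 163|  16,   3, 140|  23,   5, 141|  29,   7, 142|  42,  -9, 170
176  -52,  61,  23| -14, -10, 135|  -6, -12, 142|  -1,  -5, 135|  10, -
[... 2308 characters left out ...]
 -28,  87|  22, -24,  84|  23,  -6,  61|  28,   0,  54|  25,  28,  15|  30,  38,   6
192  -13, -27,  61|  -6, -26,  64|   0, -25,  67|   8, -26,  73|  15, -24,  74|  23, -26,  82|  24,  -8,  59|  27,   4,  43|  24,  32,   3|  33,  30,  11
193  -14, -24,  50|  -5, -27,  59|   1, -26,  62|   8, -26,  66|  16, -25,  70|  23, -25,  73|  25, -12,  58|  26,   6,  34|  26,  28,   4|  33,  29,   6
194  -14, -25,  46| -10, -16,  35|   1, -26,  56|   9, -27,  62|  17, -28,  69|  21, -20,  61|  27, -16,  58|  28,   2,  34|  30,  18,  12|  36,  23,   9
195  -13, -26,  40| -11, -13,  25|   0, -24,  46|   8, -25,  54|  16, -27,  60|  23, -25,  63|  26, -12,  46|  27,   5,  23|  30,  18,   6|  37,  22,   5
```

The fingers appear to end well above the reported TCP: at z=61 there is no contact and the pad is still up. I'll keep going down slowly with a small guard.

Run:
```python
from h import *
np.set_printoptions(precision=2,suppress=True)
for z in (57,53,49,45):
    hit=env.move_straight(pos(-9,z),velocity=20,guard=3.5)
    print(z,hit,sensors.read_time_s(),sensors.read_ee_pos(),sensors.read_ft_force(),sensors.read_joint_efforts())
    if hit: break
p,d=optics.camera("scene");cv2.imwrite("pics/s3.png",cv2.resize(p[150:210,220:300,::-1],None,fx=9,fy=9,interpolation=2))
```

```text
57 False 6.6833 [522.21  56.62  56.79] [-0.27  0.16  0.4 ] [ -0.01 -43.14   6.24 -33.94  -0.01  -0.02   0.01]
53 False 7.0333 [522.23  56.63  52.84] [ 0.25  0.3  -0.75] [ -0.01 -43.41   6.37 -33.73  -0.01  -0.02   0.01]
49 False 7.3833 [522.26  56.66  48.85] [-0.14  0.75 -0.71] [ -0.01 -43.7    6.5  -33.52  -0.01  -0.02   0.02]
45 True 7.5917 [522.6   56.69  46.94] [-0.52  0.5   5.06] [  0.16 -41.63   6.31 -31.29   0.03  -0.15   0.07]
```

View pics/s3.png

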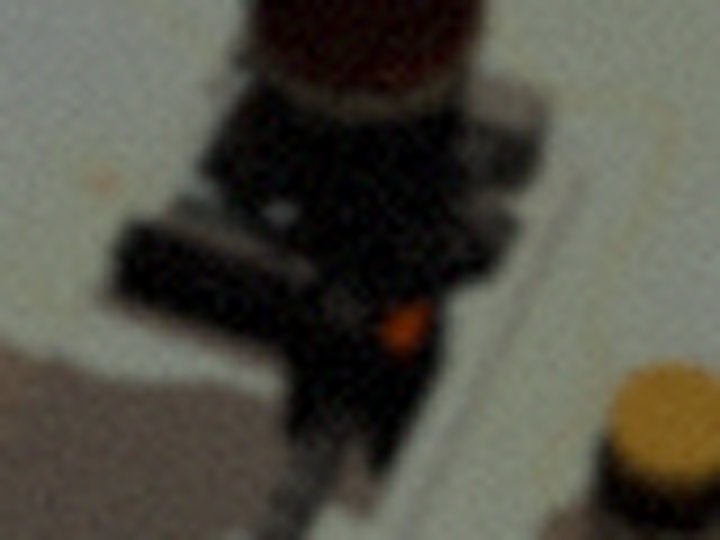

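Contact at reported z≈47 means the fingertips end about 24 mm above the TCP. The body is still at about 120 mm, clear of the 98 mm lip. A soft spring profile would confirm that this is the release.

Run:
```python
from h import *
np.set_printoptions(precision=2,suppress=True)
z0=46.9
for k in range(1,13):
    env.move_straight(pos(-9,z0-k),velocity=20,guard=12)
    F=sensors.read_ft_force(); p=sensors.read_ee_pos()
    print(k,p,F)
    if F[2]>11: break
print(sensors.read_time_s())
```

```text
1 [522.61  56.74  46.22] [-1.35 -0.3   5.1 ]
2 [522.6   56.7   45.22] [-0.9  -0.07  5.99]
3 [522.64  56.71  44.27] [-1.28 -0.15  6.33]
4 [522.62  56.7   43.28] [-1.03 -0.44  6.03]
5 [522.65  56.71  42.32] [-0.85  0.53  6.19]
6 [522.81  56.67  41.85] [-4.28 -0.85 12.96]
9.1417
```

This is a soft 5–6 N spring followed by a hard stop at TCP z≈42, so the release is fully down. Now I'll push back in segments, watching the force.

Run:
```python
from h import *
np.set_printoptions(precision=2,suppress=True)
env.dwell(0.15)
z=40.9
for a in (-22,-50,-80,-110,-140,-160):
    hit=env.move_straight(pos(a,z),velocity=60,guard=22)
    F=sensors.read_ft_force(); p=sensors.read_ee_pos()
    print(a,hit,(p-C)@Y,(p-C)@X,p[2],"Fy",F@Y,"Fx",F@X,F[2],round(sensors.read_time_s(),2))
    if hit: break
    if F[2]<9: z-=0.6
    elif F[2]>22: z+=0.5
p,d=optics.camera("scene");cv2.imwrite("pics/s4.png",cv2.resize(p[120:240,170:340,::-1],None,fx=4.5,fy=4.5,interpolation=2))
```

```text
-22 False -23.003291212900972 0.34902670112690926 41.856905327289454 Fy -1.695111186420551 Fx -3.6491110283598096 11.917198365079798 9.66
-50 False -51.0256506760308 0.33162368926870744 41.866116158270415 Fy -1.1259499288263723 Fx -2.0299379065777345 12.466328795105076 10.28
-80 False -81.13869127388301 0.29485108733382137 41.885470530318955 Fy -0.33818325861907994 Fx -3.4897435953053955 11.505182590811259 10.93
-110 False -111.19532031282807 0.2681320249333549 41.90641870866758 Fy -0.5171358246421649 Fx -1.5531204681737603 11.009454851492409 11.57
-140 False -141.24426706797917 0.25473337826678505 41.906864012172946 Fy -1.1613635055258593 Fx -1.4904209301678149 10.24357336303998 12.22
-160 True -154.79494344997565 0.7438578643347269 41.913542325926336 Fy 3.2419667207509875 Fx -0.8377399452133578 7.796934385802436 12.57
```

View pics/s4.png

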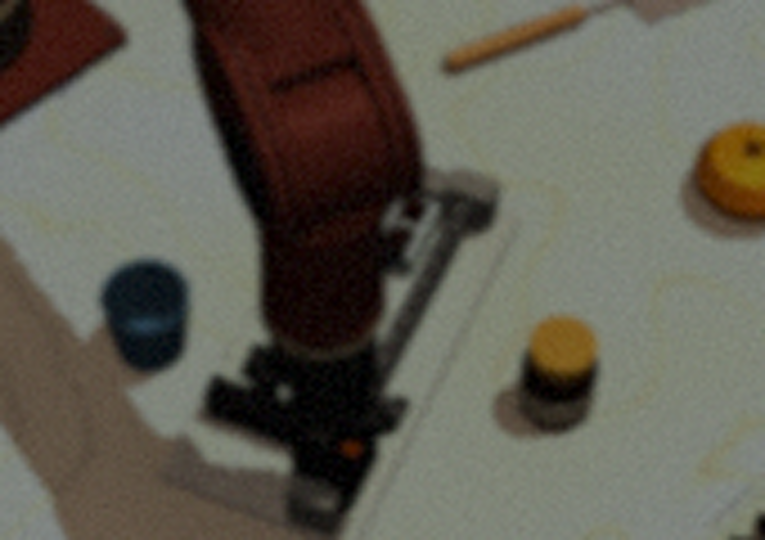

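Jaw is close to the grey end stop (around (315,500) in the crop). The guard tripped at a=-155, so I'll keep pushing gently to see if it is the stop.

Run:
```python
from h import *
np.set_printoptions(precision=2,suppress=True)
z=40.9
for a in (-156,-158,-160,-162,-164,-166,-168,-170):
    hit=env.move_straight(pos(a,z),velocity=25,guard=22)
    F=sensors.read_ft_force(); p=sensors.read_ee_pos()
    print(a,hit,(p-C)@Y,(p-C)@X,p[2],"Fy",F@Y,"Fx",F@X,F[2],round(sensors.read_time_s(),2))
    if F@Y>20: break
    if F[2]<9: z-=0.4
p,d=optics.camera("scene");cv2.imwrite("pics/s5.png",cv2.resize(p[170:240,190:270,::-1],None,fx=8,fy=8,interpolation=2))
np.save("d5.npy",d)
```

```text
-156 False -154.8317026534289 0.7763564043493005 41.834938000540504 Fy 5.282110613618608 Fx -1.697067059470058 12.45344986304485 12.87
-158 False -154.782064935611 0.7666627335277104 41.79153024177443 Fy 13.677514563881115 Fx -3.8832833240685 19.090837872133655 13.12
-160 False -154.77787805752507 0.745168203107041 41.79767117576316 Fy 19.195139045059317 Fx -6.7592641265884215 24.882747394131904 13.37
-162 False -154.72117590581342 0.6893190735682496 41.7682325861891 Fy 28.132445577088152 Fx -10.412717445731085 30.12765144247639 13.62
```

View pics/s5.png

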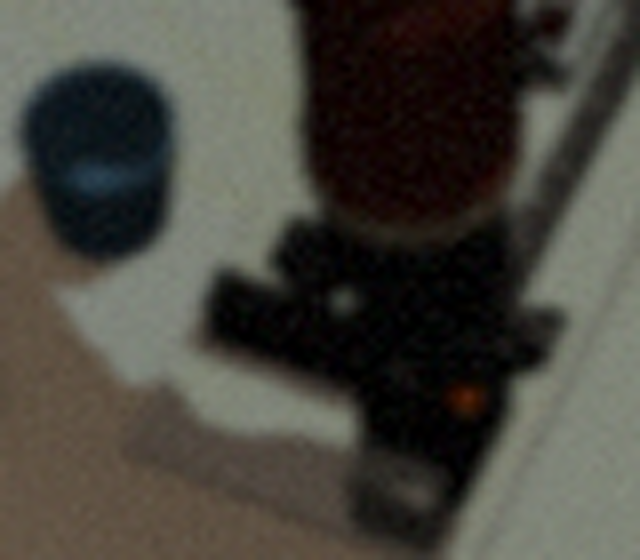

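Run:
```python
from h import *
env.move_straight(pos(-156,41.4),velocity=30)
F=sensors.read_ft_force(); print(F@Y,F@X,F[2])
env.move_straight(pos(-155.5,80),velocity=50)
env.move_straight(pos(-155.5,190),velocity=150)
env.reach([205,617,208],ori(1)) if kinematics.ik([205,617,208],ori(1)) is not None else env.goto_joints([-1.349,0.333,0.04,1.465,-0.013,1.343,-0.059])
env.dwell(.2)
print(sensors.read_time_s(),sensors.read_ft_force())
p,d=optics.camera("top");cv2.imwrite("pics/t6.png",cv2.resize(p[130:260,180:330,::-1],None,fx=5,fy=5,interpolation=2))
P=np.array([[at_depth("top",(x,y),d) for x in range(185,325)] for y in range(155,255)]).reshape(-1,3); np.save("P6.npy",P)
for n,P in (("before",np.load("P.npy").reshape(-1,3)),("after",P)):
    q=P-C;a=q@Y;b=q@X
    l=(P[:,2]>86)&(P[:,2]<108)&(abs(b)<26)&(a>-240)&(a<0); print(n,"lip",np.median(a[l]),a[l].max(),l.sum())
    lm=np.median(a[l]); r=(abs(b)<13)&(abs(a-lm-31)<14); print("release z",np.median(P[r,2]))
    bar=(abs(b)<5)&(a>40+(0))&(a<90); print("bar",np.median(P[bar,2]))
    m=(abs(P[:,2]-33)<6)&(b<-12)&(b>-120)&(a>20)&(a<110); print("mould",np.median(P[m],0),m.sum())
p,d=optics.camera("scene");cv2.imwrite("pics/s6.png",cv2.resize(p[120:260,120:320,::-1],None,fx=4,fy=4,interpolation=2))
```

```text
4.607411024491593 -0.8323587048012892 8.790231063727404
18.8083 [-0.58414617  0.06760522 -0.51803906]
before lip -30.42202547582427 -26.688444567293747 46
release z 69.79836504484751
bar 43.44793455961417
mould [426.79690649 114.80575107  33.83929892] 552
after lip -169.62136554578186 -166.37168768129283 51
release z 72.32528748328264
bar 44.71028474734817
mould [426.58480444 114.78324428  33.8539535 ] 552
```

View pics/t6.png

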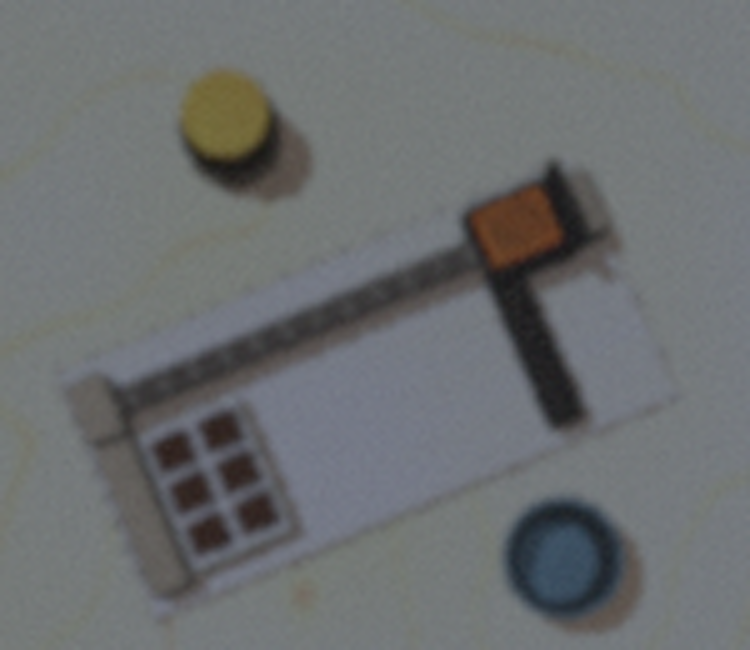

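View pics/s6.png

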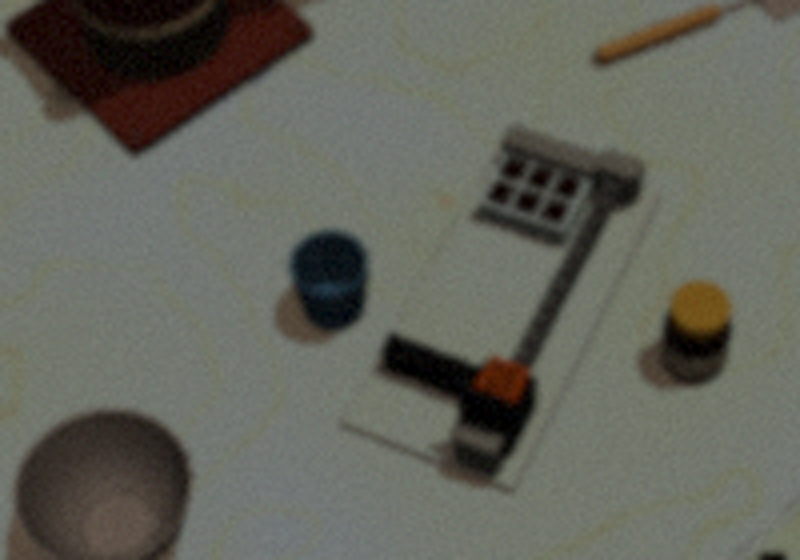

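The jaw appears to be against the stop, the release is up (z 72.3, or about 74 corrected for bias), and the mould hasn't moved. I'll check the end-stop face and whether the jaw has any remaining gap.

Run:
```python
from h import *
np.set_printoptions(precision=1,suppress=True)
for f in("P.npy","P6.npy"):
    P=np.load(f).reshape(-1,3);q=P-C;a=q@Y;b=q@X
    e=(P[:,2]>40)&(P[:,2]<65)&(abs(b)>10)&(abs(b)<22)&(a<-150 if f=="P.npy" else a<-172)&(a>-240); print(f,"stop",np.sort(a[e])[[0,3,-4,-1]])
    e=(P[:,2]>40)&(P[:,2]<65)&(abs(b)>10)&(abs(b)<18)&(a>80)&(a<180);print("fixed",np.sort(a[e])[[0,3,-4,-1]])
    s=(b<-40)&(b>-85)&(P[:,2]>20)&((a>-45)&(a<15) if f=="P.npy" else (a>-185)&(a<-120)); print("arm",np.median(a[s]),np.sort(a[s])[[2,-3]])
```

```text
P.npy stop [-194.8 -194.4 -176.3 -175.1]
fixed [120.2 121.2 142.9 144.3]
arm 8.842233760946689 [ 3.6 14.3]
P6.npy stop [-194.5 -193.2 -182.  -178.2]
fixed [120.  121.6 142.7 144.3]
arm -128.2080125867032 [-136.1 -120.4]
```

Run:
```python
from h import *
print(sensors.read_time_s()); order.close_job()
```

```text
18.9083
the job is handed in; nothing more can be done
```

The clamp is open and I handed the job in at 18.9 s; no verdict is reported. With the gripper shut, I pressed the release down to its hard stop. I held it there while pushing the jaw back until it stopped hard at about 28 N, then lifted clear.

**Last checks**
- **Jaw:** it moved about 139 mm, so it had started roughly 20 mm along its travel. Its back is within about 2 mm of the end stop, and it did not drift forward when I let go.
- **Release:** it sprang up to about 72 mm in the depth picture. That is about 74 mm after correcting for a 1.6 mm reading error, which means fully up.
- **Mould:** its position changed by less than 1 mm.
- **Other things:** the cup and jar look unmoved, and nothing else was near the arm's path. I did not measure any of them afterwards.
- **Arm:** it ended well clear of everything, with no force on the tool.

**What disagreed**
- **Fingertips:** the shut fingertips touched about 23 mm above the reported TCP. I found the release by its spring force rather than from the stated heights.
- **Detections:** some network detections were off, such as the scene camera's view of the release, which the lip partly hides. I took positions from the top camera's colour and depth instead.

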